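# Refill a rotary coffee-pod dispenser and index it to its outlet

### The job

Refill the coffee-pod dispenser: drop the tall pod and then the short pod, both upright, into its empty tube. Then pull the black spring plunger knob up, swing the turret counter-clockwise (seen from above) to the next hole so that the filled tube stands over the front outlet, and let the plunger snap fully home, so that the tall pod ends down in the outlet with the short pod upright on top of it. Leave the mug, the spice jar and the tin where they are.

Things in the scene. Friction and masses are not known exactly. Their poses are not given: they have to be found in the camera images.
- board: Fixed wooden over-sink board, 510 x 430, its top 22 above the worktop (origin 18 below its top, at its centre). Dispenser and pods stand on it; heights below are above this board's top
- dispenser: Pod dispenser, fixed. Origin on the board's top, on the turret's vertical axis; z up; own -x points to the front outlet. Wooden foot (radius 104) and aluminium plate (radius 112, top 60 high) with three 12 mm index holes on a 95 radius and a 59 mm outlet opening. On it a white turret: empty tube, full tube and plunger arm, 120 degrees apart. Hub top 144 high, tube mouths 142, knob top 178
- turret (a joint): Turn of the turret about the vertical through the dispenser's origin, rad, counter-clockwise from above positive. Starts near 0, locked in the first hole (play 0.02 either way); the next hole is at 1.047 (60 degrees), where the empty tube stands over the outlet; a third is at 2.094. Light friction (about 0.05 N m) once the plunger is up
- plunger (a joint): Lift of the spring plunger on the turret arm, m: 0 = pin fully home in a hole, 0.011 = pin tip level with the plate's top (turret free), 0.020 = upper stop. Spring pushes down with 6 N at 0, 9 N at 0.020. The 8 mm pin has a round tip and snaps in by itself when within about 3 mm of a hole's centre
- knob_grip (a point): Centre of the plunger's round black knob (28 mm diameter, grip faces 10 above and 12 below this point, narrower under that; 12 below its top), 95 mm from the turret's axis; 166 above the board when home. The sleeve below it ends 142 above the board
- feed_mouth (a point): Centre of the top of the empty tube, 142 above the board, 72 from the turret's axis. The tube is open at both ends, inner diameter 53, flaring to 64 at the mouth, outer 69 at the rim; a pod let go in it falls 80 to the plate. It moves with the turret
- outlet (a point): Centre of the outlet bay's floor, 8 above the board, 72 in front of the turret's axis; a tube over it lets its pods down until the lowest stands on this floor
- tall_pod: Loose upright aluminium coffee pod, a plain cylinder 45 mm in diameter (thin rim 46) and 50 tall, 35 g. Origin at the centre of its underside
- short_pod: Loose upright aluminium coffee pod, 45 mm in diameter (thin rim 46) and 32 tall, 25 g. Origin at the centre of its underside
- mug: Bystander: white mug with dark dots, 82 wide (114 with handle), 91 tall, on the worktop to the left. Origin at the centre of its underside
- spice_jar: Bystander: spice jar, 44 diameter, 105 tall, on the worktop left of the dispenser. Origin at the centre of its underside
- tin: Bystander: low tin, 75 diameter, 58 tall, on the worktop to the left. Origin at the centre of its underside

How it is judged:
By the outcome, as a careful person would: the job done as asked, in the order asked, and still so for the second after the job is handed in, with the robot touching nothing.
It also fails if it takes over 58 s, if anything falls off the work surface, if the arm or the gripper's body presses on something with over 40 N, if the wrist force passes 120 N, or if a joint passes its speed limit or range.

### The arm

A 6-joint arm with a two-finger parallel gripper is mounted at the origin on a cart in front of the work surface, level with it; the furniture and walls round the work are solid. World frame = base frame: x ahead of the robot, y to its left, z up, the work surface at z = 0. Lengths are in m, angles in rad, forces in N, time in s.
With the tool pointing down it reaches from about 0.35 to 0.975 m from the base axis. Payload 7.1 kg.
Tool frame: the origin (TCP) lies at the very end of the fingers, on their centre line; the grasp point (between the pads) lies 19 mm behind it (manip.grip_point_offset is the distance from the TCP to the grasp point, in m); z points along the fingers, y is the line along which they close (so a half turn about z gives the same grasp; the last joint's range is limited). The gripper opens to 88 mm and grips with 3 to 60 N. Pads are 20 mm wide; open, the fingers measure 115 mm over their backs; the gripper's body (75 mm by 178 mm) begins 61 mm behind the grasp point.
Start: joints at [1.286, 0.423, 1.63, -0, 1.089, -0.019], TCP at [0.164, 0.603, 0.223] pointing down, gripper open.
Joint ranges: [-3, 3], [-0.9, 2.11], [0.09, 2.58], [-1.31, 4.45], [0.11, 2.69], [-2.54, 2.54]. Speed limits (rad/s): [2.39, 2.39, 3.01, 3.14, 3.14, 3.14].

### API

Orientations are given as [roll, pitch, yaw] about the fixed x, y, z axes, in that order (R = Rz(yaw) Ry(pitch) Rx(roll)).
In Python, from bench import telemetry, get_image, ticket, manip gives the robot as it stands. The module is installed in compiled form; this text tells all that it offers.
- The arm moves only by the tool step_arm, never from a script. Its argument "motion" is a list of rows, each a list of 7 numbers: the shift along the tool's x, y, z in cm, then the turn, a rotation vector about the tool's x, y, z in degrees, then the finger opening in cm, from 0 to 8.78. A call has 1 to 12 rows; each row is the pose to reach, as a shift and turn from the pose commanded when the call began, along the tool's axes at that moment; what a row does not reach only later rows make up. A row lasts 1/8 s, in which the tool goes at most 62.5 mm and 10.7 degrees, less where a joint would pass 70% of its speed; a pose out of reach is approached as far as the arm can. A call with a gripper value outside its range is refused whole. The fingers move at their own pace and stop on an object; "squeeze" is the grip in N (left out, the last holds). Time passes only in rows, so rows that repeat a pose let the fingers close. It gives the time, the measured TCP pose, the force, the opening and the grip force at its end, in the units of the state.
- telemetry.observe(): the state, without advancing time (a new reading comes with each control period).
- get_image(name): name is "scene" or "top" or "wrist"; returns a dict with "frame" (400x640x3 uint8, blue, green, red), "z_map" (400x640 float32, m along the optical axis (not along the pixel's ray), 0 where there is no reading), "fx", "fy", "cx", "cy" (pixels), "R" (3x3) and "t" (3): a world point X has camera coordinates R X + t; the wrist camera has in their place "tool_from_camera" (4x4, takes a point from camera to tool coordinates, whose origin is the TCP and whose axes are the flange's). Camera axes: x right, y down, z forward; pixel columns grow to the right and rows downward; lengths in m; the calibration is good to about 2 mm. The wrist camera is an equidistant fisheye: a pixel r from the principal point sees the ray r / f radians off the axis. A picture is of the moment at which its call begins: read the wrist's pose just before it.
- ticket.finish_job(): hands the job in; it is judged then, once.
The state is a dict: "time": time; "joints": joint angles; "joint_vel": joint speeds; "effort": joint torques, N m; "position": TCP position; "eef_rot": TCP orientation; "wrist_force": force on the tool from outside, world axes, zero at the start; "torque": the same for the moment, N m; "finger_gap": opening from 0.0 (shut) to 1.0 (fully open); "gripper_force": force on a finger pad.
Only numpy, scipy, OpenCV 4.12 (cv2) and the standard library are available. Lean on these libraries where they do the work, as an engineer would, in place of code of your own. Each camera call takes 0.05 s, during which the arm holds its last target. There are 200 camera calls.

## Working session

There is one attempt and no reset: what is moved stays moved. The work goes in short steps, Python scripts to look and compute and a tool call to move; the robot and the scene stay as the last step left them, time stands still between calls to the robot, and variables do not carry over. Pictures are saved under pics/ and viewed, at most 10 in all, crops included, and the job is handed in when it is done.

Besides the shell and the picture viewer there is one more tool, called after "Request:" by a JSON object that holds its "api" and its "payload", one argument or row to a line. step_arm: Moves the arm, as the interface text tells. Its arguments: {"type":"object","properties":{"motion":{"type":"array","items":{"type":"array","items":{"type":"number"}}},"squeeze":{"type":"number"}},"required":["motion"]}

```bash
mkdir -p pics; cat > h.py <<'E'
import numpy as np, cv2
from bench import telemetry, get_image, ticket, manip
from scipy.spatial.transform import Rotation as Ro
def world(im):
    v,u=np.mgrid[0:400,0:640]; z=im["z_map"]
    P=np.stack([(u-im["cx"])/im["fx"]*z,(v-im["cy"])/im["fy"]*z,z],-1)
    W=(P-im["t"])@im["R"]; W[z<=0]=np.nan
    return W
def ray(im,u,v,h):
    d=np.array([(u-im["cx"])/im["fx"],(v-im["cy"])/im["fy"],1])@im["R"]; c=-im["t"]@im["R"]
    return c+d*(h-c[2])/d[2]
E
python3 - <<'E'
from h import *
o=telemetry.observe(); print(o)
print(manip.grip_point_offset)
for n in("scene","top"):
    im=get_image(n); cv2.imwrite(f"pics/{n}0.png",im["frame"]); np.save(f"{n}0.npy",im,allow_pickle=True)
    print(n,im["fx"],im["cx"],im["cy"],-im["t"]@im["R"],im["R"])
E
```

```text
{'time': 0.0, 'joints': array([ 1.28602462e+00,  4.23858429e-01,  1.63070204e+00, -2.90794257e-05,
        1.08857965e+00, -1.89793882e-02]), 'joint_vel': array([ 0.00186948,  0.0006404 , -0.002029  ,  0.0011943 , -0.00112274,
        0.0014498 ]), 'effort': array([ 1.37778756e-03, -5.44634950e+01, -2.73659045e+01,  6.43278728e-02,
        2.28077034e-02, -9.29457838e-05]), 'position': array([0.1639836 , 0.6025212 , 0.22188598]), 'eef_rot': array([-3.14004498e+00, -3.63021423e-06,  2.87581384e+00]), 'wrist_force': array([-0.45766251, -0.31520307, -0.22618771]), 'torque': array([-0.02435029,  0.01355417, -0.01589476]), 'gripper_force': 0.0, 'finger_gap': 1.0022814488255218}
0.0187
scene 406.0395074993304 322.07244425085554 203.55778510843692 [-0.0258499  -0.60483938  0.56683703] [[ 0.7381908  -0.67455309 -0.00724416]
 [-0.33211588 -0.35405895 -0.87426615]
 [ 0.58717407  0.64778113 -0.48539285]]
top 513.5165773086071 318.97959374996884 191.8383632268859 [0.06489899 0.03268939 1.49757045] [[-1.52781718e-01 -9.88259611e-01 -8.29724198e-04]
 [-9.31746396e-01  1.44324703e-01 -3.33195188e-01]
 [ 3.29403097e-01 -5.01330408e-02 -9.42857507e-01]]
```

View pics/scene0.png

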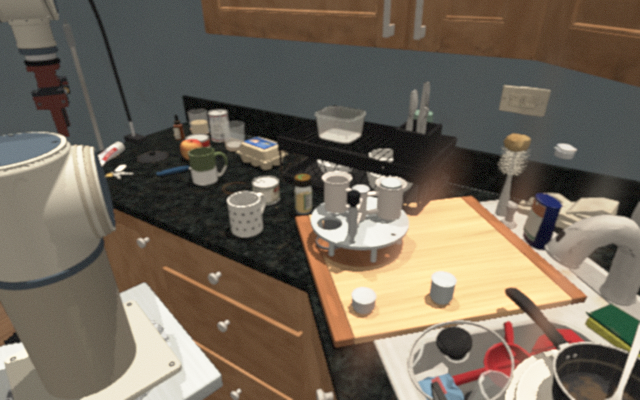

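View pics/top0.png

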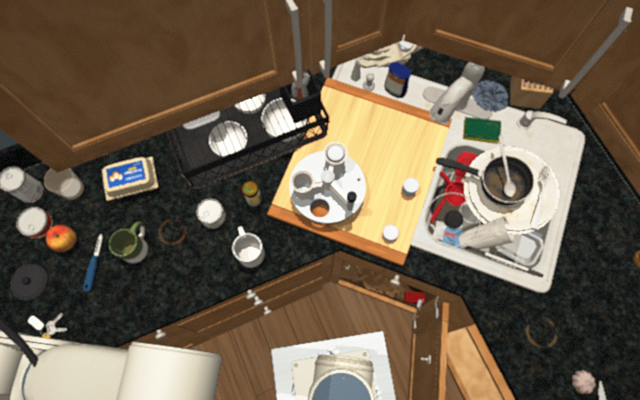

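Scene view: dispenser around (358,220) with knob at (353,198), tall pod at (442,288), short pod at (363,301). Top view: turret at (328,188), empty tube at (302,180), knob at (351,197), outlet at (319,208), tall pod at (410,187), short pod at (390,233).

```bash
python3 - <<'E'
from h import *
im=np.load("top0.npy",allow_pickle=True).item(); W=world(im); f=im["frame"]
cv2.imwrite("pics/c.png",cv2.resize(f[130:260,270:430],(800,650),interpolation=cv2.INTER_CUBIC)[:600])
for (u,v) in [(430,130),(380,220),(360,110)]: print("board",W[v,u].round(4))
sc=np.load("scene0.npy",allow_pickle=True).item(); WS=world(sc)
def blob(Wm,lo,hi,c,r,name):
    m=(Wm[...,2]>lo)&(Wm[...,2]<hi)&(np.hypot(Wm[...,0]-c[0],Wm[...,1]-c[1])<r)
    P=Wm[m]; 
    if len(P)<5: print(name,len(P));return
    (cc,rr)=cv2.minEnclosingCircle(P[:,:2].astype(np.float32))
    print(name,len(P),"med",np.median(P,0).round(4),"circ",np.round(cc,4),round(rr,4))
for n,u,v,h in [("tall",410,187,.072),("short",390,233,.054),("axis",328,188,.15),("knob",351,197,.2),("empty",302,180,.164),("full",335,155,.164)]:
    p=ray(im,u,v,h); print(n,p.round(3),W[v,u].round(3))
    for WW in(W,WS): blob(WW,h-.008,h+.010,p,.05,n)
E
```

```text
board [ 0.7325 -0.4268  0.0222]
board [ 0.4633 -0.2118  0.0257]
board [ 0.8378 -0.2197  0.0207]
tall [ 0.537 -0.311  0.072] [ 0.538 -0.312  0.07 ]
tall 178 med [ 0.5452 -0.3142  0.0709] circ [ 0.5454 -0.3143] 0.0233
tall 361 med [ 0.5428 -0.316   0.0703] circ [ 0.5463 -0.3152] 0.0249
short [ 0.413 -0.228  0.054] [ 0.411 -0.227  0.06 ]
short 186 med [ 0.4174 -0.2284  0.0529] circ [ 0.4173 -0.2292] 0.0238
short 389 med [ 0.4146 -0.2316  0.0525] circ [ 0.417  -0.2299] 0.0237
axis [ 0.543 -0.066  0.15 ] [ 0.561 -0.069  0.098]
axis 154 med [ 0.557  -0.0819  0.1466] circ [ 0.5428 -0.0655] 0.0496
axis 143 med [ 0.5658 -0.0391  0.1474] circ [ 0.5433 -0.0645] 0.0489
knob [ 0.491 -0.119  0.2  ] [ 0.49  -0.118  0.202]
knob 78 med [ 0.4954 -0.1194  0.1992] circ [ 0.4971 -0.1197] 0.0136
knob 103 med [ 0.4931 -0.1242  0.1981] circ [ 0.4964 -0.1211] 0.0147
empty [0.572 0.003 0.164] [0.597 0.002 0.099]
empty 162 med [0.5837 0.0031 0.1618] circ [0.574  0.0043] 0.0349
empty 191 med [0.5786 0.0112 0.1608] circ [0.5729 0.0026] 0.036
full [ 0.633 -0.1    0.164] [ 0.634 -0.1    0.163]
full 362 med [ 0.6434 -0.1002  0.1632] circ [ 0.6312 -0.0951] 0.0456
full 353 med [ 0.6369 -0.1042  0.1636] circ [ 0.6304 -0.096 ] 0.0455
```

View pics/c.png

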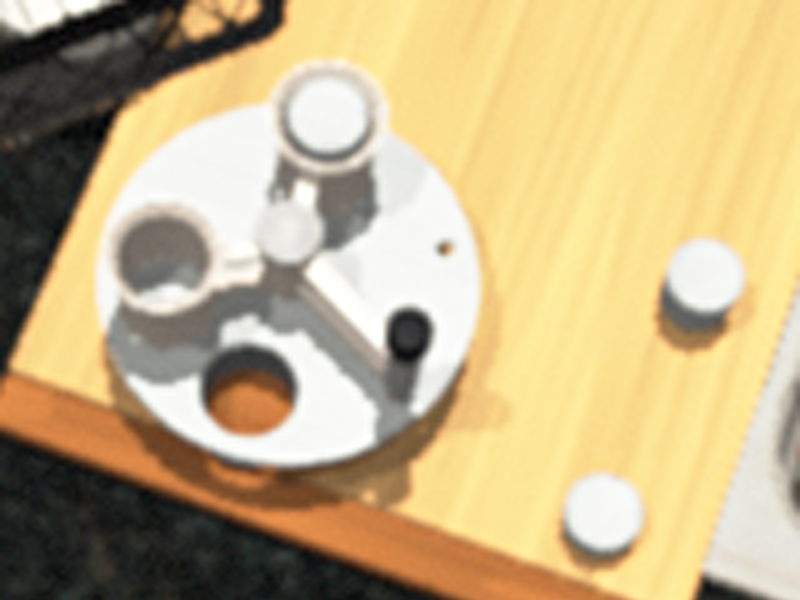

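Crop: hub (290,232), empty tube mouth (162,258), knob (408,335), next index hole (445,247), outlet (250,392). The fits agree: the distance from knob to tube mouth is 145.7 mm against 145.1 expected. That puts the axis at about (0.577,-0.068), with the outlet at bearing 152.8°. I'll move off toward the tall pod.

Request:
{"api": "step_arm", "payload": {
  "motion": [
    [-1.8,-2.4,-1,0,0,6,8.7],
    [-5.5,-7.1,-2,0,0,12,8.7],
    [-9.1,-11.8,-3,0,0,18,8.7],
    [-12.8,-16.5,-4,0,0,24,8.7],
    [-16.5,-21.2,-5,0,0,30,8.7],
    [-20.1,-25.9,-6,0,0,36,8.7],
    [-23.8,-30.6,-7,0,0,43,8.7],
    [-27.4,-35.3,-8,0,0,50,8.7],
    [-31.1,-40,-8,0,0,56,8.7],
    [-34.7,-44.7,-8,0,0,62,8.7],
    [-38.4,-49.4,-8,0,0,68.5,8.7],
    [-40.8,-52.6,-8,0,0,74.8,8.7]
  ],
  "squeeze": 15
}}

```text
time: 1.6
position: [0.4201, -0.014, 0.3026]
eef_rot: [3.141, 0.0, 1.565]
wrist_force: [0.7, 0.1, 0.2]
finger_gap: 0.99
gripper_force: 0.0
```

```bash
python3 - <<'E'
from h import *
im=np.load("top0.npy",allow_pickle=True).item()
A=np.array([.577,-.0684]);a=np.radians(92.8)
for n,u,v,h in [("hub",328,176.4,.166),("outlet",320,208.4,.082),("hole2",359,179.4,.082)]:
    p=ray(im,u,v,h); d=p[:2]-A; print(n,p.round(4),"r",np.hypot(*d).round(4),"ang",np.degrees(np.arctan2(d[1],d[0])).round(1))
E
```

```text
hub [ 0.5712 -0.0698  0.166 ] r 0.0059 ang -165.9
outlet [ 0.5088 -0.0377  0.082 ] r 0.0748 ang 155.8
hole2 [ 0.5798 -0.1651  0.082 ] r 0.0968 ang -88.3
```

Request:
{"api": "step_arm", "payload": {
  "motion": [
    [-3,1.3,0,0,0,0,8.7],
    [-8,3.4,0,0,0,0,8.7],
    [-13,5.5,1,0,0,0,8.7],
    [-18,7.6,3,0,0,0,8.7],
    [-23,9.7,6,0,0,0,8.7],
    [-27,11.4,10,0,0,0,8.7],
    [-29.3,12.4,14,0,0,-0.2,8.7],
    [-30,12.7,17,0,0,-0.3,8.7],
    [-30,12.7,17,0,0,-0.3,8.7],
    [-30,12.7,17,0,0,-0.3,8.7]
  ]
}}

```text
time: 2.85
position: [0.5468, -0.3116, 0.1336]
eef_rot: [3.141, 0.0, 1.576]
wrist_force: [-0.9, -0.3, 0.9]
finger_gap: 0.987
gripper_force: 0.0
```

```bash
python3 - <<'E'
from h import *
o=telemetry.observe(); print(o["position"],o["eef_rot"],o["joints"])
im=get_image("wrist"); cv2.imwrite("pics/w1.png",im["frame"]); print({k:im[k] for k in("fx","fy","cx","cy","tool_from_camera")})
np.save("w1.npy",im,allow_pickle=True)
E
```

```text
[ 0.54678341 -0.31159675  0.13355279] [3.14105324e+00 2.49091130e-04 1.57562466e+00] [-5.36913947e-01  5.36578071e-01  1.67838411e+00  8.09654543e-05
  9.26039865e-01 -5.41790994e-01]
{'fx': 309.70691628693146, 'fy': 309.70691628693146, 'cx': 319.6550381063701, 'cy': 193.0868534541305, 'tool_from_camera': array([[ 1.02073103e-04, -9.51922207e-01, -3.06339845e-01,
         8.53618989e-02],
       [ 9.99999520e-01,  3.95813496e-04, -8.96751133e-04,
        -9.04974179e-04],
       [ 9.74890763e-04, -3.06339606e-01,  9.51921790e-01,
        -1.61901581e-01],
       [ 0.00000000e+00,  0.00000000e+00,  0.00000000e+00,
         1.00000000e+00]])}
```

View pics/w1.png

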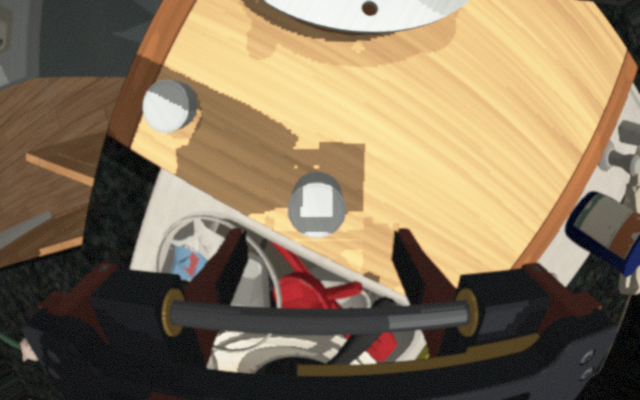

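Wrist view: the pod top is at about (316,208), midway between the fingers at columns 237 and 395, and nothing is in their way. I'll go down and grip near the top of the pod.

Request:
{"api": "step_arm", "payload": {
  "motion": [
    [-0.2,0,3,0,0,0,8.7],
    [-0.2,0,6,0,0,0,8.7],
    [-0.2,0,8,0,0,0,8.7],
    [-0.2,0,8,0,0,0,8.7],
    [-0.2,0,8,0,0,0,6],
    [-0.2,0,8,0,0,0,4],
    [-0.2,0,8,0,0,0,4],
    [-0.2,0,8,0,0,0,4],
    [-0.2,0,8,0,0,0,4]
  ],
  "squeeze": 12
}}

```text
time: 4.03
position: [0.5466, -0.3138, 0.0529]
eef_rot: [3.141, 0.0, 1.576]
wrist_force: [-0.7, 0.8, 2.2]
finger_gap: 0.51
gripper_force: 12.0
```

Request:
{"api": "step_arm", "payload": {
  "motion": [
    [0,0,-3,0,0,0,4],
    [0,0,-8,0,0,0,4],
    [1,0.1,-13,0,0,0,4],
    [4,0.4,-17,0,0,0,4],
    [8,0.8,-20,0,0,0,4],
    [13,1.2,-20.5,0,0,0,4],
    [18,1.6,-20.5,0,0,0,4],
    [23,2.1,-20.5,0,0,0,4],
    [27.5,2.5,-20.5,0,0,0,4],
    [30.5,2.7,-20.5,0,0,0.2,4],
    [31.7,2.8,-20.5,0,0,0.3,4],
    [31.7,2.8,-20.5,0,0,0.3,4]
  ]
}}

```text
time: 5.52
position: [0.573, 0.0035, 0.2576]
eef_rot: [-3.141, 0.0, 1.571]
wrist_force: [0.7, -0.5, -1.0]
finger_gap: 0.512
gripper_force: 12.0
```

```bash
python3 - <<'E'
from h import *
o=telemetry.observe(); print(o["position"],o["eef_rot"],o["finger_gap"])
im=get_image("wrist"); cv2.imwrite("pics/w2.png",im["frame"]); np.save("w2.npy",im,allow_pickle=True)
T=np.eye(4); T[:3,:3]=Ro.from_euler("xyz",o["eef_rot"]).as_matrix(); T[:3,3]=o["position"]
v,u=np.mgrid[0:400,0:640]; x=(u-im["cx"])/im["fx"]; y=(v-im["cy"])/im["fy"]; r=np.hypot(x,y)+1e-9
s=np.tan(r)/r; z=im["z_map"]; P=np.stack([x*s*z,y*s*z,z,np.ones_like(z)],-1)
W=(P@(T@im["tool_from_camera"]).T)[...,:3]; W[z<=0]=np.nan; np.save("w2W.npy",W)
A=np.array([.577,-.0684]);ang=np.radians(92.8)
e=lambda t,r:A+r*np.array([np.cos(t),np.sin(t)])
for n,c,h,R in [("empty",e(ang,.072),.162,.045),("knob",e(ang+2.094,.095),.199,.03),("full",e(ang-2.094,.072),.162,.045),("hub",A,.166,.022)]:
    d=W[...,:2]-c; m=(abs(W[...,2]-h)<.005)&(np.hypot(d[...,0],d[...,1])<R); p=W[m]
    if len(p)>4: cc,rr=cv2.minEnclosingCircle(p[:,:2].astype(np.float32)); print(n,c.round(4),len(p),np.median(p,0).round(4),np.round(cc,4),round(rr,4))
E
```

```text
[0.57299382 0.00353736 0.25761076] [-3.14145773e+00  2.38066483e-04  1.57138462e+00] 0.5119650641196354
empty [0.5735 0.0035] 1134 [0.5679 0.0162 0.162 ] [0.5704 0.0051] 0.0344
full [ 0.6411 -0.1013] 313 [ 0.6132 -0.096   0.1618] [ 0.6379 -0.0983] 0.0336
```

View pics/w2.png

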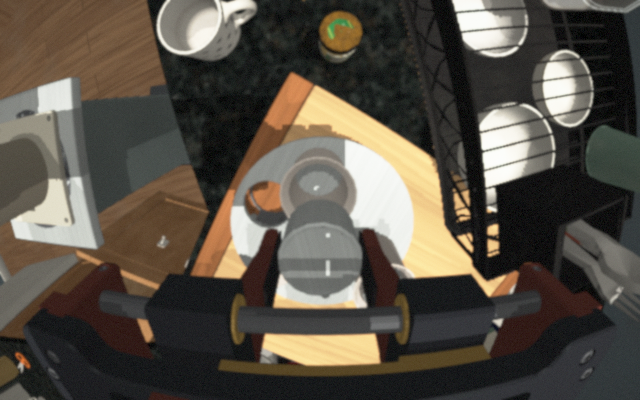

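Wrist view: the held pod is at (320,250), hanging straight, with the tube mouth at (318,187). Measured from the hand, the mouth is at (0.5704,0.0051), about 3 mm from the top-camera estimate. I'll aim between the two, weighted toward the wrist value, and lower the pod.

Request:
{"api": "step_arm", "payload": {
  "motion": [
    [0.1,-0.2,2.5,0,0,0,4],
    [0.1,-0.2,5,0,0,0,4],
    [0.1,-0.2,7,0,0,0,4],
    [0.1,-0.2,8,0,0,0,4],
    [0.1,-0.2,8.9,0,0,0,4],
    [0.1,-0.2,8.9,0,0,0,4],
    [0.1,-0.2,8.9,0,0,0,4]
  ]
}}

```text
time: 6.45
position: [0.5715, 0.0043, 0.1693]
eef_rot: [3.141, 0.0, 1.57]
wrist_force: [-0.2, 0.1, -0.6]
finger_gap: 0.504
gripper_force: 12.0
```

Request:
{"api": "step_arm", "payload": {
  "motion": [
    [0,0,0,0,0,0,7],
    [0,0,0,0,0,0,7],
    [0,0,0,0,0,0,7],
    [0,0,0,0,0,0,7],
    [0,0,-2,0,0,0,7],
    [0,0,-5,0,0,0,8.7],
    [0,0,-9,0,0,0,8.7],
    [0,0,-9,0,0,0,8.7]
  ]
}}

```text
time: 7.45
position: [0.573, 0.0044, 0.2619]
eef_rot: [3.135, 0.0, 1.57]
wrist_force: [0.4, 0.0, -0.2]
finger_gap: 0.987
gripper_force: 0.0
```

```bash
cat >> h.py <<'E'
def wrist(name=None):
    o=telemetry.observe(); im=get_image("wrist")
    if name: cv2.imwrite(f"pics/{name}.png",im["frame"])
    T=np.eye(4); T[:3,:3]=Ro.from_euler("xyz",o["eef_rot"]).as_matrix(); T[:3,3]=o["position"]
    v,u=np.mgrid[0:400,0:640]; x=(u-im["cx"])/im["fx"]; y=(v-im["cy"])/im["fy"]; r=np.hypot(x,y)+1e-9
    s=np.tan(r)/r; z=im["z_map"]; P=np.stack([x*s*z,y*s*z,z,np.ones_like(z)],-1)
    W=(P@(T@im["tool_from_camera"]).T)[...,:3]; W[z<=0]=np.nan
    return o,im,W
def circ(W,c,h,R,tol=.005,lab=""):
    d=W[...,:2]-np.array(c); m=(abs(W[...,2]-h)<tol)&(np.hypot(d[...,0],d[...,1])<R); p=W[m]
    if len(p)<5: print(lab,len(p)); return
    cc,rr=cv2.minEnclosingCircle(p[:,:2].astype(np.float32)); print(lab,len(p),"z",np.median(p[:,2]).round(4),np.round(cc,4),round(rr,4))
E
python3 - <<'E'
from h import *
o,im,W=wrist("w3"); print(o["position"],o["time"])
circ(W,(.571,.004),.162,.04,.004,"mouth")
circ(W,(.571,.004),.132,.024,.006,"tall top in tube")
t=get_image("top"); Wt=world(t); circ(Wt,(.5725,.004),.162,.045,.004,"mouth top"); circ(Wt,(.5725,.004),.132,.024,.006,"tall top")
circ(Wt,(.4173,-.2295),.053,.04,.006,"short")
E
```

```text
[0.57295382 0.00440606 0.26193534] 7.45
mouth 1526 z 0.1622 [0.5702 0.005 ] 0.0345
tall top in tube 1555 z 0.1306 [0.5716 0.005 ] 0.0232
mouth top 0
tall top 0
short 180 z 0.0526 [ 0.4172 -0.2291] 0.0237
```

View pics/w3.png

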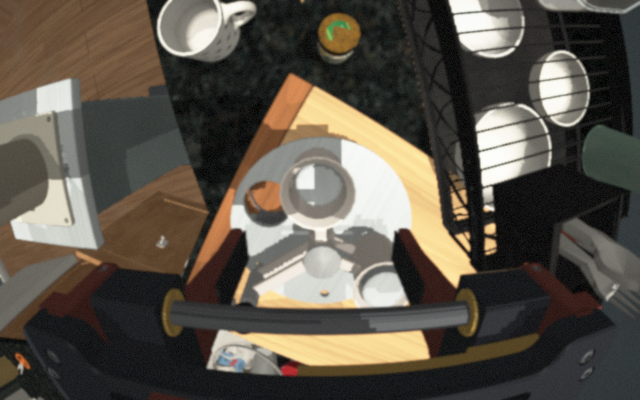

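Wrist view: the tall pod sits level in the tube at (318,187), top at z 0.131 against 0.132 expected. Next is the short pod.

Request:
{"api": "step_arm", "payload": {
  "motion": [
    [-3,-2,0,0,0,0,8.7],
    [-7.5,-5,0,0,0,0,8.7],
    [-12,-8,0,0,0,0,8.7],
    [-16,-10.7,1,0,0,0,8.7],
    [-20,-13.3,4,0,0,0,8.7],
    [-22.5,-15,8,0,0,0,8.7],
    [-23.4,-15.6,13,0,0,0,8.7],
    [-23.4,-15.6,16,0,0,0,8.7],
    [-23.4,-15.6,16,0,0,0,8.7],
    [-23.4,-15.6,16,0,0,0,8.7]
  ]
}}

```text
time: 8.8
position: [0.415, -0.2294, 0.099]
eef_rot: [-3.141, -0.0, 1.571]
wrist_force: [0.2, -0.5, 1.2]
finger_gap: 0.991
gripper_force: 0.0
```

```bash
python3 - <<'E'
from h import *
o,im,W=wrist(); print(o["position"],o["eef_rot"],o["time"])
circ(W,(.4172,-.2293),.053,.03,.005,"short")
E
```

```text
[ 0.41503839 -0.22944035  0.09895124] [-3.14135485e+00 -1.32304678e-04  1.57059832e+00] 8.8
short 2923 z 0.0526 [ 0.415 -0.228] 0.0234
```

Request:
{"api": "step_arm", "payload": {
  "motion": [
    [0.1,0,3,0,0,0,8.7],
    [0.1,0,5.5,0,0,0,8.7],
    [0.1,0,6.1,0,0,0,8.7],
    [0.1,0,6.1,0,0,0,7],
    [0.1,0,6.1,0,0,0,5],
    [0.1,0,6.1,0,0,0,4],
    [0.1,0,6.1,0,0,0,4],
    [0.1,0,6.1,0,0,0,4]
  ],
  "squeeze": 12
}}

```text
time: 9.85
position: [0.4151, -0.2286, 0.038]
eef_rot: [3.141, 0.0, 1.57]
wrist_force: [-0.6, 1.2, 3.8]
finger_gap: 0.51
gripper_force: 12.0
```

Request:
{"api": "step_arm", "payload": {
  "motion": [
    [0,0,-3,0,0,0,4],
    [0,0,-8,0,0,0,4],
    [0.5,0.3,-13,0,0,0,4],
    [2,1.3,-18,0,0,0,4],
    [5,3.3,-22,0,0,0,4],
    [9,6,-22,0,0,0,4],
    [13.3,8.9,-22,0,0,0,4],
    [17.5,11.7,-22,0,0,0,4],
    [21,14,-22,0,0,0,4],
    [22.8,15.2,-22,0,0,0,4],
    [23.3,15.6,-22,0,0,0,4],
    [23.3,15.6,-22,0,0,0,4]
  ]
}}

```text
time: 11.35
position: [0.5706, 0.0038, 0.2575]
eef_rot: [-3.141, 0.0, 1.57]
wrist_force: [0.5, -0.6, -0.7]
finger_gap: 0.508
gripper_force: 12.0
```

Request:
{"api": "step_arm", "payload": {
  "motion": [
    [0,0,3,0,0,0,4],
    [0,0,6,0,0,0,4],
    [0,0,8,0,0,0,4],
    [0,0,9,0,0,0,4],
    [0,0,9,0,0,0,4],
    [0,0,9,0,0,0,4]
  ]
}}

```text
time: 12.1
position: [0.5715, 0.0041, 0.1686]
eef_rot: [3.14, 0.0, 1.57]
wrist_force: [0.6, -0.4, -0.1]
finger_gap: 0.51
gripper_force: 12.0
```

Request:
{"api": "step_arm", "payload": {
  "motion": [
    [0,0,0,0,0,0,7],
    [0,0,0,0,0,0,7],
    [0,0,0,0,0,0,7],
    [0,0,0,0,0,0,7],
    [0,0,-2,0,0,0,7],
    [0,0,-5,0,0,0,8],
    [0,0,-9,0,0,0,8],
    [-2,-1.3,-10,0,0,0,7],
    [-6,-3.7,-10,0,0,0,6],
    [-10,-6.2,-10,0,0,0,6],
    [-12.3,-7.6,-9,0,0,0,6],
    [-12.3,-7.6,-9,0,0,0,6]
  ]
}}

```text
time: 13.6
position: [0.4924, -0.12, 0.2562]
eef_rot: [-3.138, -0.001, 1.567]
wrist_force: [-0.1, 1.0, -0.0]
finger_gap: 0.685
gripper_force: 0.0
```

Request:
{"api": "step_arm", "payload": {
  "motion": [
    [0,0,0,0,0,0,6]
  ]
}}

```text
time: 13.72
position: [0.4947, -0.1186, 0.2574]
eef_rot: [-3.141, -0.0, 1.57]
wrist_force: [-0.4, -0.5, 0.1]
finger_gap: 0.681
gripper_force: 0.0
```

```bash
python3 - <<'E'
from h import *
o,im,W=wrist("w4"); print(o["position"],o["eef_rot"],o["time"],o["finger_gap"])
circ(W,(.495,-.119),.199,.03,.005,"knob w")
circ(W,(.571,.004),.162,.045,.004,"mouth w"); circ(W,(.571,.004),.164,.024,.006,"short in tube")
t=get_image("top"); Wt=world(t); circ(Wt,(.571,.004),.165,.025,.006,"short top"); circ(Wt,(.635,-.1),.162,.037,.004,"full")
cv2.imwrite("pics/c4.png",np.vstack([cv2.resize(im["frame"],(480,300)),cv2.resize(t["frame"][130:230,270:430],(480,300))]))
E
```

```text
[ 0.49471411 -0.11856307  0.25737986] [-3.14112303e+00 -3.06764368e-04  1.56962407e+00] 13.725 0.6813582729942261
knob w 931 z 0.1989 [ 0.4951 -0.119 ] 0.0143
mouth w 3773 z 0.1624 [0.5703 0.0049] 0.0346
short in tube 2139 z 0.1625 [0.5714 0.0047] 0.0233
short top 173 z 0.1629 [0.5724 0.0037] 0.0235
full 35 z 0.1623 [ 0.6444 -0.0802] 0.024
```

View pics/c4.png

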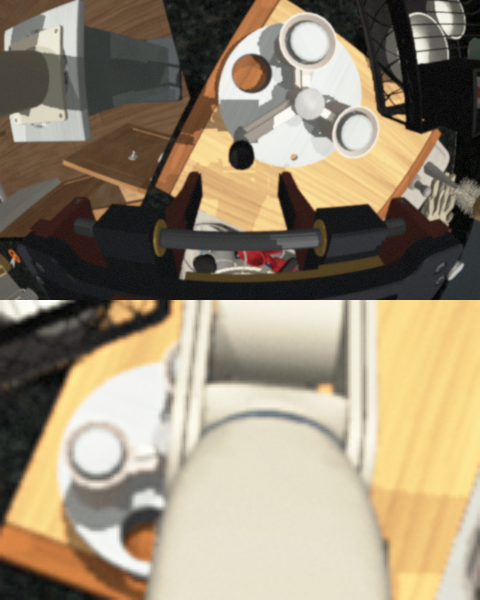

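Wrist half: the knob sits on the grip line, the short pod is level in the tube (top z 0.1625), and the next index hole is at about (392,209) in full-size pixels. I'll locate that hole so I know where the swing ends.

```bash
python3 - <<'E'
from h import *
f=cv2.imread("pics/w4.png"); im=np.load("w2.npy",allow_pickle=True).item()
x0,y0=380,197; c=f[y0:y0+26,x0:x0+26].astype(int); s=c[...,0]
s=np.clip(np.percentile(s,75)-s-25,0,None)
n,l,st,ce=cv2.connectedComponentsWithStats((s>0).astype(np.uint8))
print(st[1:].tolist(),ce[1:].round(1).tolist())
T=np.eye(4); T[:3,:3]=Ro.from_euler("xyz",[-3.14112,-.0003,1.56962]).as_matrix(); T[:3,3]=[.49471,-.11856,.25738]
M=T@im["tool_from_camera"]
def wr(u,v,h):
    x=(u-im["cx"])/im["fx"];y=(v-im["cy"])/im["fy"];r=np.hypot(x,y); d=M[:3,:3]@np.array([x/r*np.sin(r),y/r*np.sin(r),np.cos(r)])
    return M[:3,3]+d*(h-M[2,3])/d[2]
A=np.array([.5744,-.0670])
for q in ce[1:]:
    p=wr(q[0]+x0,q[1]+y0,.080)[:2]; d=p-A; print(p.round(4),np.hypot(*d).round(4),np.degrees(np.arctan2(d[1],d[0])).round(1))
E
```

```text
[[7, 8, 11, 10, 84], [0, 23, 13, 3, 19], [14, 24, 12, 2, 16]] [[11.6, 12.2], [4.6, 24.6], [20.5, 24.8]]
[ 0.5791 -0.1626] 0.0958 -87.2
[ 0.5718 -0.1786] 0.1116 -91.3
[ 0.5918 -0.1791] 0.1134 -81.2
```

Request:
{"api": "step_arm", "payload": {
  "motion": [
    [-0.1,0,3,0,0,0,6],
    [-0.1,0,6,0,0,0,6],
    [-0.1,0,8,0,0,0,6],
    [-0.1,0,8.6,0,0,0,6],
    [-0.1,0,8.6,0,0,0,6]
  ],
  "squeeze": 40
}}

```text
time: 14.45
position: [0.4953, -0.1192, 0.1718]
eef_rot: [-3.141, -0.0, 1.571]
wrist_force: [-0.3, -0.7, 0.9]
finger_gap: 0.681
gripper_force: 0.0
```

Request:
{"api": "step_arm", "payload": {
  "motion": [
    [0,0,0,0,0,0,4],
    [0,0,0,0,0,0,2],
    [0,0,0,0,0,0,2],
    [0,0,0,0,0,0,2],
    [0,0,0,0,0,0,2]
  ],
  "squeeze": 40
}}

```text
time: 15.08
position: [0.4957, -0.1195, 0.1721]
eef_rot: [3.14, -0.0, 1.57]
wrist_force: [2.5, 2.1, 1.0]
finger_gap: 0.306
gripper_force: 40.0
```

Request:
{"api": "step_arm", "payload": {
  "motion": [
    [0,0,-0.4,0,0,0,2],
    [0,0,-0.8,0,0,0,2],
    [0,0,-1.2,0,0,0,2],
    [0,0,-1.6,0,0,0,2],
    [0,0,-1.6,0,0,0,2],
    [0,0,-1.6,0,0,0,2]
  ]
}}

```text
time: 15.82
position: [0.4954, -0.1191, 0.187]
eef_rot: [3.141, -0.001, 1.57]
wrist_force: [6.4, 3.2, -8.9]
finger_gap: 0.309
gripper_force: 40.0
```

```bash
python3 - <<'E'
from h import *
o=telemetry.observe(); p=o["position"]; R=Ro.from_euler("xyz",o["eef_rot"]).as_matrix(); print(o["time"],p,o["eef_rot"],o["wrist_force"],o["finger_gap"])
A=np.array([.5744,-.0670])
for k in range(1,12):
    t=np.radians(min(59.7,59.7*(k-.3)/10)); Q=Ro.from_euler("z",t).as_matrix()[:2,:2]
    d=np.append(A+Q@(p[:2]-A)-p[:2],0); print((R.T@d*100).round(2),round(-np.degrees(t),1))
E
```

```text
15.825 [ 0.49535378 -0.11914438  0.18701469] [ 3.14087345e+00 -7.46528961e-04  1.56987817e+00] [ 6.41503885  3.19314483 -8.91556501] 0.3094276536729326
[-0.56  0.4  -0.  ] -4.2
[-1.31  1.04 -0.  ] -10.1
[-1.99  1.76 -0.  ] -16.1
[-2.59  2.54 -0.  ] -22.1
[-3.1   3.38  0.  ] -28.1
[-3.53  4.27  0.  ] -34.0
[-3.86  5.2   0.  ] -40.0
[-4.09  6.16  0.  ] -46.0
[-4.22  7.14  0.  ] -51.9
[-4.25  8.13  0.  ] -57.9
[-4.23  8.42  0.  ] -59.7
```

The plunger is up about 15 mm with a 9 N pull, so the turret is free. I'll swing it along the arc.

Request:
{"api": "step_arm", "payload": {
  "motion": [
    [-0.56,0.4,0,0,0,-4.2,2],
    [-1.31,1.04,0,0,0,-10.1,2],
    [-1.99,1.76,0,0,0,-16.1,2],
    [-2.59,2.54,0,0,0,-22.1,2],
    [-3.1,3.38,0,0,0,-28.1,2],
    [-3.53,4.27,0,0,0,-34,2],
    [-3.86,5.2,0,0,0,-40,2],
    [-4.09,6.16,0,0,0,-46,2],
    [-4.22,7.14,0,0,0,-51.9,2],
    [-4.25,8.13,0,0,0,-57.9,2],
    [-4.23,8.42,0,0,0,-59.7,2],
    [-4.23,8.42,0,0,0,-59.7,2]
  ]
}}

```text
time: 17.32
position: [0.5787, -0.1624, 0.1867]
eef_rot: [-3.14, -0.001, 2.611]
wrist_force: [2.2, -4.1, -8.5]
finger_gap: 0.31
gripper_force: 40.0
```

```bash
python3 - <<'E'
from h import *
o,im,W=wrist("w5"); print(o["position"],o["eef_rot"],o["wrist_force"],o["finger_gap"])
A=np.array([.5744,-.067]); p=o["position"][:2]-A; print("r",np.hypot(*p),"ang",np.degrees(np.arctan2(*p[::-1])))
E
```

```text
[ 0.57868683 -0.16244719  0.18674436] [-3.14038375e+00 -6.85128555e-04  2.61123274e+00] [ 2.21881434 -4.06184715 -8.46710624] 0.30982844517167235
r 0.09554340648163206 ang -87.42839631357961
```

View pics/w5.png

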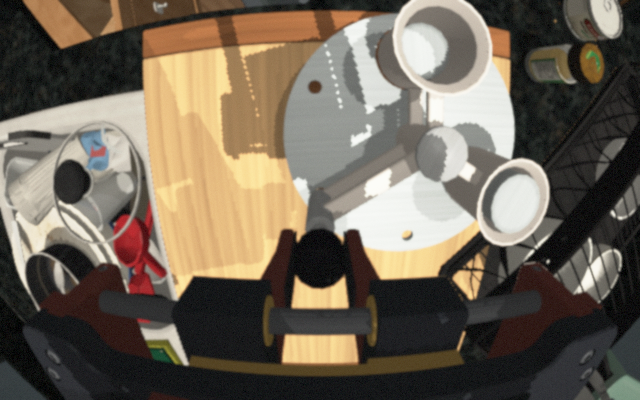

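Wrist view: the knob is at (320,258) in the grip, and the tube at (440,45) stands over the outlet with its pods sunk deep. I'll ease the pin down to check that it enters the hole, then let go.

Request:
{"api": "step_arm", "payload": {
  "motion": [
    [0,0,0.3,0,0,0,2],
    [0,0,0.6,0,0,0,2],
    [0,0,0.9,0,0,0,2],
    [0,0,0.9,0,0,0,2],
    [0,0,0.9,0,0,0,2]
  ]
}}

```text
time: 18.0
position: [0.5786, -0.1624, 0.1782]
eef_rot: [-3.141, -0.0, 2.611]
wrist_force: [2.9, -5.1, -7.6]
finger_gap: 0.309
gripper_force: 40.0
```

The spring still pulls 7.6 N at about 6 mm of lift, so the pin is inside the hole. Releasing.

Request:
{"api": "step_arm", "payload": {
  "motion": [
    [0,0,0,0,0,0,5],
    [0,0,0,0,0,0,6],
    [0,0,0,0,0,0,6],
    [0,0,0,0,0,0,6],
    [0,0,-2,0,0,0,6],
    [0,0,-6,0,0,0,6],
    [0,0,-10,0,0,0,6],
    [-3,0,-12,0,0,0,6],
    [-8,0,-14,0,0,0,6],
    [-13,0,-14,0,0,0,6],
    [-13,0,-14,0,0,0,6],
    [-13,0,-14,0,0,0,6]
  ]
}}

```text
time: 19.5
position: [0.6912, -0.2276, 0.318]
eef_rot: [3.142, -0.001, 2.612]
wrist_force: [0.2, 0.2, 0.2]
finger_gap: 0.688
gripper_force: 0.0
```

```bash
python3 - <<'E'
from h import *
o,im,W=wrist(); print(o["position"],o["time"],o["wrist_force"])
t=get_image("top"); s=get_image("scene"); Wt=world(t); Ws=world(s)
O=np.array([.5744,-.067])+.072*np.array([np.cos(np.radians(153.2)),np.sin(np.radians(153.2))]); print("outlet",O)
for n,X in(("w",W),("t",Wt),("s",Ws)):
    circ(X,(.579,-.162),.198,.025,.006,n+" knob"); circ(X,O,.162,.04,.004,n+" mouth"); circ(X,O,.112,.023,.008,n+" short top")
    d=np.hypot(X[...,0]-O[0],X[...,1]-O[1])<.018; print(n,"z in tube",np.nanpercentile(X[...,2][d],[10,50,90]).round(4) if d.any() else None)
a=cv2.resize(s["frame"][150:280,270:430],(640,520),interpolation=cv2.INTER_CUBIC)[:300]
b=cv2.resize(t["frame"][130:230,260:420],(640,400),interpolation=cv2.INTER_CUBIC)[:300]
cv2.imwrite("pics/f.png",np.vstack([a,b]))
E
```

```text
[ 0.69122071 -0.22756661  0.31802617] 19.5 [0.24122473 0.23187198 0.16843176]
outlet [ 0.51013382 -0.03453682]
w knob 708 z 0.199 [ 0.5776 -0.162 ] 0.0141
w mouth 0
w short top 0
w z in tube None
t knob 0
t mouth 0
t short top 0
t z in tube None
s knob 96 z 0.1982 [ 0.5782 -0.1648] 0.0137
s mouth 179 z 0.1619 [ 0.5139 -0.0351] 0.0357
s short top 0
s z in tube [0.0291 0.0349 0.0746]
```

View pics/f.png

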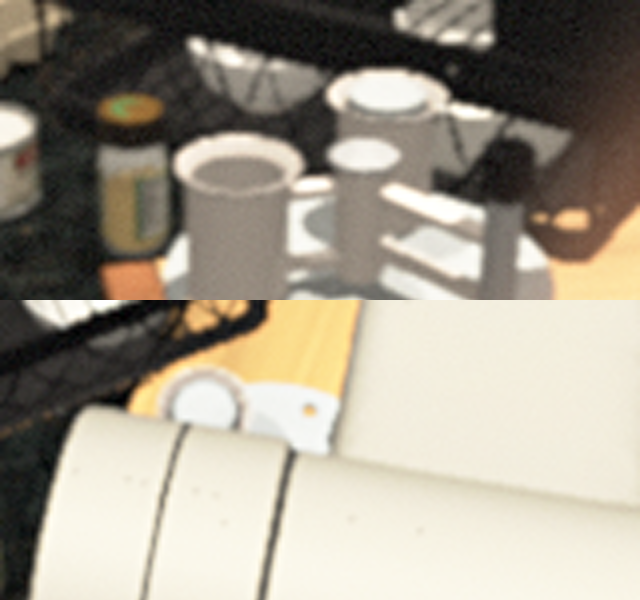

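Scene half: the turret has advanced, with the tube at (238,170) over the outlet and no pod visible near its mouth. The knob top is at z 0.199, so it is home. I'll look straight down the tube to check the pods.

Request:
{"api": "step_arm", "payload": {
  "motion": [
    [3,1.3,0,0,0,0,6],
    [8,3.5,0,0,0,0,6],
    [13,5.8,0,0,0,0,6],
    [16,7.1,0,0,0,0,6],
    [16.9,7.5,0,0,0,0,6],
    [16.9,7.5,0,0,0,0,6]
  ]
}}

```text
time: 20.4
position: [0.5836, -0.0773, 0.3193]
eef_rot: [3.141, 0.001, 2.613]
wrist_force: [0.5, -0.4, 0.5]
finger_gap: 0.684
gripper_force: 0.0
```

```bash
python3 - <<'E'
from h import *
o,im,W=wrist("w6"); print(o["position"],o["time"],o["wrist_force"])
O=np.array([.5101,-.0345])
circ(W,O,.162,.045,.004,"mouth"); circ(W,O,.112,.026,.008,"short top"); circ(W,(.578,-.163),.199,.03,.006,"knob")
d=np.hypot(W[...,0]-O[0],W[...,1]-O[1])<.018; print("z in tube",np.nanpercentile(W[...,2][d],[2,10,50,90,98]).round(4))
E
```

```text
[ 0.58360624 -0.07732264  0.3193108 ] 20.4 [ 0.54006573 -0.39336083  0.4881568 ]
mouth 1210 z 0.162 [ 0.5108 -0.0334] 0.0346
short top 1193 z 0.1106 [ 0.5101 -0.0345] 0.026
knob 503 z 0.1988 [ 0.5776 -0.1615] 0.0142
z in tube [0.1088 0.1094 0.1104 0.1116 0.1123]
```

View pics/w6.png

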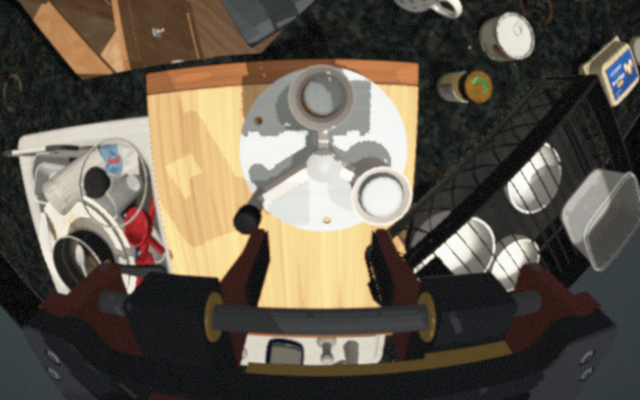

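Wrist view: looking into the tube at (321,95), the short pod lies level with its top at z 0.1106. Two pods standing on the outlet floor should give 0.112. The knob is home and the bystanders are where they were, so I'm handing in.

```bash
python3 -c "
from bench import ticket; print(ticket.finish_job())"
```

```text
the job is handed in; nothing more can be done
None
```

The job is handed in: the tall pod is down in the outlet with the short pod upright on top, the turret is in the next hole with the plunger home, and the mug, spice jar and tin were not touched.

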